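# Gauge the jaw gap of a panel clamp

## Task

On the blue panel clamp, press the red lever down to its stop and let it spring right back, so that the jaw is free. Then take the orange-handled tapered feeler blade and slide it, thin end first, flat and straight into the clamp's mouth between anvil and jaw until it drags snugly against both plates and just begins to lift the jaw, by no more than a couple of millimetres. Finish while still holding the blade there in the gripper, and leave the other things on the bench as they are.

Things in the scene. Friction and masses are not known exactly. Their poses are not given: they have to be found in the camera images.
- stand: Blue panel clamp fixed to the bench, base 150 x 100 x 12 mm, 150 mm tall. Origin on the bench; x points the way the blade goes in, z up. Its mouth opens 52 mm to the -x side of the origin; the base ends at x = -45 mm. Behind the plates two posts (x = 30 to 55 mm, inner faces 48 mm apart) leave the middle open for the blade's tip. The lever sticks out at the back (+x).
- anvil: Lower steel plate of the mouth, 62 (x) x 60 (y) x 12 mm. Origin: middle of the front edge of its flat upper face, 42 mm to the -x side of the stand's origin, 70 to 72 mm above the bench (set differently each time, stiff). In front of this edge a 10 mm lip slopes down by 5 mm. Axes as the stand.
- jaw: Upper steel plate, 62 x 60 x 12 mm, pressed down on a stop by spring and weight with about 8.5 N, rising 0.2 N per mm; can rise 12 mm. Origin: middle of the front edge of its flat lower face, right over the anvil's origin, 79 mm above the bench at rest, so the gap is 7 to 9 mm high, 62 mm deep. In front of the edge a 10 mm lip slopes up by 6 mm. Axes as the stand.
- lever (a joint): Sprung lift lever, rad: 0 at rest (arm slants 0.3 rad upward), 0.6 pressed down to its stop. The jaw is linked to it and rises 2 mm per 0.1 rad. About 3 to 4 N on the pad moves it; let go, it springs back to 0.
- lever_pad (a point): Centre of the top of the red round pad (30 mm across, 10 mm thick) on the lever's end, 70 mm from the hinge, which is 130 mm above the bench, 50 mm to the +x side of the stand's origin, axis along the stand's y. The pad is about 155 mm above the bench at rest and goes down about 40 mm to the stop.
- gauge: Feeler, orange handle 62 (x) x 20 (y) x 36 (z) mm, 0.14 kg. Origin: middle of handle's underside; x to the tip. Steel blade 14 mm wide, x = 31 to 141 mm, flat underside at z = 10 mm, 2.5 mm thick at the tip, 1.2 mm more per 10 mm, 15.7 mm at the handle. Flat on the anvil it meets the jaw with the tip 37 to 54 mm past the plates' edge; drag builds to 9-14 N in 8 mm; then 8 mm lifts the jaw 1 mm.
- gauge_tip (a point): Tip of the tapered blade: middle of the lower edge, 141 mm along x and 10 mm above the gauge's origin.
- spare: Look-alike with a black handle of the same size and a 10 mm thick, 20 mm wide parallel blade; too thick, not to be used. Origin and axes as the gauge. The two may swap places.
- jar: Amber screw jar, 64 mm across, 85 mm tall; stays where it is. Origin at its underside.
- driver: Aluminium lamp power unit, 60 x 150 x 32 mm; stays where it is. Origin at its underside.
- screwdriver: Screwdriver lying on the bench; stays where it is.

How it is judged:
On the way, in this order (a step that is already met when the one before it is completed fails the run):
1. the lever is pressed down to its stop (value of joint lever above 0.54 rad), for 0.05 s.
2. the lever has sprung back to rest (value of joint lever below 0.05 rad), for 0.2 s.
3. the orange-handled blade is lifted off the bench in the gripper (height (world z) of gauge above 0.04 m and contact force between the fingers and gauge above 1 N), for 0.2 s.
4. the blade is in the mouth and touches both plates (contact force between gauge and jaw above 1.5 N and contact force between gauge and anvil above 0.5 N and x of gauge_tip in the frame of jaw above 0.025 m), for 0.1 s.
At the end, for the whole second after the job is handed in: Gripper holds the blade, handle over 40 mm up, level and straight within 7 deg; tip 25+ mm past the plates' edge, within 15 mm of the middle; over 1.5 N on jaw, 0.5 N on anvil; jaw lifted under 2.5 mm; still; other things moved under 30 mm (all of step 3 and all of step 4 and z of jaw in the frame of stand below 0.0815 m and y of gauge_tip in the frame of jaw between -0.015 and 0.015 m and angle between the x axis of gauge and the x axis of stand, either way round below 0.14 rad and angle between gauge's own z axis and vertical below 0.12 rad and linear speed of gauge below 0.01 m/s and distance of each of spare, jar, driver, screwdriver from where it was at the start of the episode below 0.03 m); the arm keeps its last pose, push and grip.
It fails at once if the blade is driven in so far that it lifts the jaw by more than 5 mm (contact force between gauge and jaw above 0.5 N and z of jaw in the frame of stand above 0.084 m).
It fails at once if one of the other loose things is moved by more than 50 mm (distance of any of spare, jar, driver, screwdriver from where it was at the start of the episode above 0.05 m).
It also fails if it takes over 58 s, if anything falls off the work surface, if the arm or the gripper's body presses on something with over 40 N, if the wrist force passes 120 N, or if a joint passes its speed limit or range.

## Robot

A 6-joint arm with a two-finger parallel gripper is mounted at the origin on the work surface. World frame = base frame: x ahead of the robot, y to its left, z up, the work surface at z = 0. Lengths are in m, angles in rad, forces in N, time in s.
With the tool pointing down it reaches from about 0.375 to 0.9 m from the base axis. Payload 3.1 kg.
Tool frame: the origin (TCP) lies midway between the tips of the shut fingers; the grasp point (between the pads) lies 19 mm behind it (ctrl.grip_point_offset is the distance from the TCP to the grasp point, in m); z points along the fingers, x is the direction in which the jaws open and shut, and the axes are right-handed (so a half turn about z gives the same grasp; the last joint's range is limited). The gripper opens to 87 mm and grips with 3 to 60 N. Pads are 19 mm wide; open, the fingers measure 117 mm over their backs; the gripper's body (75 mm by 190 mm) begins 51 mm behind the grasp point.
Start: joints at [1.125, 0.527, 1.433, -0, 1.181, -0.178], TCP at [0.165, 0.603, 0.223] pointing down, gripper open.
Joint ranges: [-3.08, 3.08], [-0.75, 2.2], [0.22, 2.44], [-1.43, 4.57], [0, 2.65], [-2.85, 2.85]. Speed limits (rad/s): [2.79, 2.79, 3.14, 3.14, 3.14, 3.14].

## Interface

Orientations are given as a rotation vector (axis times angle).
In Python, from workcell import ctrl gives the robot as it stands.
- The arm moves only by the tool step_arm, never from a script. Its argument "moves" is a list that holds one entry, the list of rows, each a list of 7 numbers: the shift along the world's x, y, z in cm, then the turn, a rotation vector about the world's x, y, z in rad, then the finger opening in cm, from 0 to 8.7. In form: [[[x, y, z, rx, ry, rz, jaw], ...]]. A call has 1 to 5 rows; each row shifts and turns the commanded pose from where the row before left it; what a row does not reach is not made up. A row lasts 1/8 s, in which the tool goes at most 62.5 mm and 10.7 degrees, less where a joint would pass 70% of its speed; a pose out of reach is approached as far as the arm can. A call is refused whole if a number of a shift passes 6.25 or a number of a turn 0.188, either way. A call with a gripper value outside its range is refused whole. The fingers move at their own pace and stop on an object; "force" is the grip in N (left out, the last holds). Time passes only in rows, so rows that do not move let the fingers close. It gives the time, the measured TCP pose, the force and the opening at its end, in the units of the state.
- ctrl.state(): the state, without advancing time (a new reading comes with each control period).
- ctrl.snapshot(name): name is "side" or "top"; returns a dict with "img" (400x640x3 uint8, red, green, blue), "fx", "fy", "cx", "cy" (pixels), "cam_to_world" (4x4, takes a point from camera to world coordinates). Camera axes: x right, y down, z forward; pixel columns grow to the right and rows downward; lengths in m; the calibration is good to about 2 mm. A picture is of the moment at which its call begins. There is no depth.
- ctrl.sign_off(): hands the job in, once; it reports no verdict.
Trained networks look in a picture, given as the dict that the camera call returned (one of the last four; its "shot" number tells which), for a name from the list of things; names that differ only in an ending like _2 or _b are one class to them, and where a whole thing is asked for, a point or a joint stands for the part that bears it (a point fixed in the world has none). Each returns a list of dicts, best first, with "p" (0 to 1); they miss things now and then, are a little off and sometimes report something else, mostly with a low value. They report only what shows in the picture. A call takes as long as a camera call.
- ctrl.spot_in(picture, target): "bbox" ([centre column, centre row, width, height] as shares, 0 to 1, of the picture: columns of its width, rows of its height, round what is visible of it).
The state is a dict: "time_s": time; "q": joint angles; "qvel": joint speeds; "joint_torque": joint torques, N m; "position": TCP position; "orientation": TCP orientation; "force": force on the tool from outside, world axes, zero at the start; "moment": the same for the moment, N m; "gripper_width": opening from 0.0 (shut) to 1.0 (fully open).
Only numpy, scipy, OpenCV 4.12 (cv2) and the standard library are available. Lean on these libraries where they do the work, as an engineer would, in place of code of your own. Each camera call takes 0.05 s, during which the arm holds its last target.

## Working session

There is one attempt and no reset: what is moved stays moved. The work goes in short steps, Python scripts to look and compute and a tool call to move; the robot and the scene stay as the last step left them, time stands still between calls to the robot, and variables do not carry over. Pictures are saved under pics/ and viewed, and the job is handed in when it is done.

Besides the shell and the picture viewer there is one more tool, called after "Call:" as name(argument=value, ...) on one line, values as JSON. step_arm: Moves the arm, as the interface text tells. Its arguments: {"type":"object","properties":{"moves":{"type":"array","items":{"type":"array","items":{"type":"array","items":{"type":"number"}}}},"force":{"type":"number"}},"required":["moves"]}

```bash
ls; mkdir -p pics; python3 - <<'E'
from workcell import ctrl
import cv2
s=ctrl.state();print(s)
for n in("side","top"):
    p=ctrl.snapshot(n);cv2.imwrite(f"pics/{n}0.png",p["img"][:,:,::-1])
    print(n,p["fx"],p["fy"],p["cx"],p["cy"],p["cam_to_world"])
    for t in["stand","lever_pad","gauge","gauge_tip","spare","jar","driver","screwdriver","anvil","jaw"]:
        r=ctrl.spot_in(p,t); print(t,[(round(d["p"],2),[round(a*b,1) for a,b in zip(d["bbox"],(640,400,640,400))]) for d in r[:2]])
E
```

```text
pics
{'time_s': 0.0, 'q': array([ 1.12449976e+00,  5.28495402e-01,  1.43392196e+00,  5.88988672e-06,
        1.18135899e+00, -1.78524718e-01]), 'qvel': array([ 1.29734087e-03, -1.10991674e-03, -9.82974788e-05,  8.37176063e-04,
        1.11240072e-03,  6.21618360e-05]), 'joint_torque': array([-1.24405702e-03, -4.40055907e+01, -1.76587254e+01,  6.31486997e-02,
        5.85576030e-02, -1.91385629e-04]), 'position': array([0.16502722, 0.6020575 , 0.22154741]), 'orientation': array([ 2.4973068 ,  1.90442507, -0.00305649]), 'force': array([-0.97411173,  0.05976571,  0.18351813]), 'moment': array([-0.00341883, -0.04498579,  0.00880389]), 'gripper_width': 0.9969711549912116}
side 427.02472402586824 427.02472402586824 322.5697164763508 202.06152480956948 [[ 0.99464474 -0.05073631  0.09004264  0.46570517]
 [-0.10134658 -0.64962932  0.75346574 -0.94872936]
 [ 0.02026627 -0.75855625 -0.65129233  0.91754936]
 [ 0.          0.          0.          1.        ]]
stand [(0.95, [324.7, 174.8, 35.3, 68.4])]
lever_pad [(0.6, [325.2, 151.9, 13.1, 22.8]), (0.6, [337.8, 255.6, 17.0, 41.3])]
gauge [(0.63, [
[... 360 characters left out ...]
, 31.7])]
top 370.01260569447487 370.01260569447487 323.9026032647947 198.77585056434845 [[ 0.08168609 -0.96566433  0.24661667  0.37577154]
 [-0.99665691 -0.07876143  0.02171749 -0.0413258 ]
 [-0.00154792 -0.24756622 -0.96886974  0.94682829]
 [ 0.          0.          0.          1.        ]]
stand [(0.65, [248.1, 193.6, 83.7, 52.7])]
lever_pad [(0.63, [227.0, 184.0, 39.6, 15.5])]
gauge [(0.64, [365.4, 203.6, 60.7, 29.1])]
gauge_tip [(0.81, [363.8, 201.2, 61.9, 34.7])]
spare [(0.85, [362.9, 261.8, 69.5, 13.7])]
jar [(0.96, [465.5, 203.5, 32.3, 28.0])]
driver [(0.77, [342.0, 153.8, 63.1, 32.8])]
screwdriver [(0.59, [458.5, 300.8, 11.2, 77.1])]
anvil []
jaw [(0.61, [270.7, 193.0, 38.4, 25.4])]
```

View pics/side0.png

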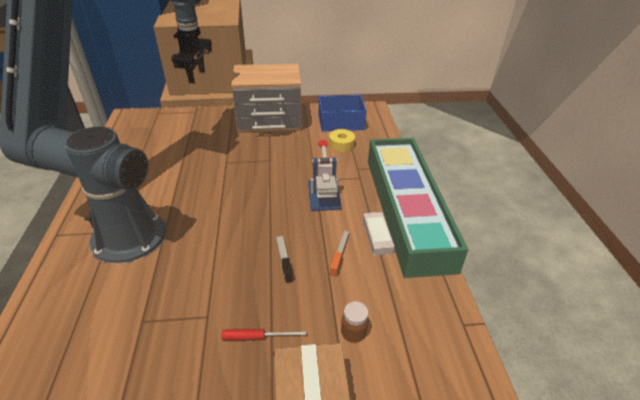

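View pics/top0.png

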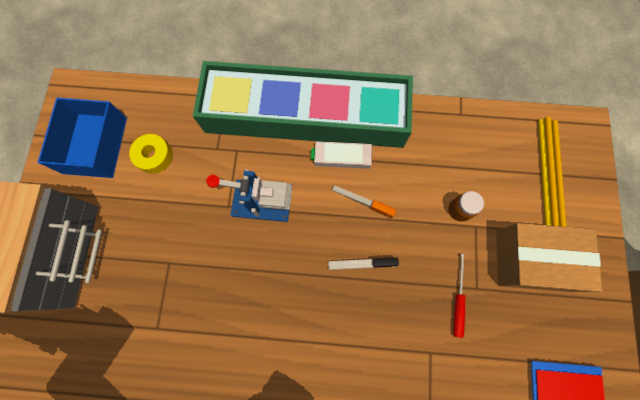

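```bash
python3 - <<'E'
import cv2
t=cv2.imread("pics/top0.png");s=cv2.imread("pics/side0.png")
cv2.imwrite("pics/top0z.png",cv2.resize(t[130:290,195:405],None,fx=3.8,fy=3.7,interpolation=cv2.INTER_CUBIC)[:600,:800])
cv2.imwrite("pics/side0z.png",cv2.resize(s[130:290,260:420],None,fx=3.7,fy=3.7,interpolation=cv2.INTER_CUBIC)[:600,:800])
E
```

```text
(no output)
```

View pics/top0z.png

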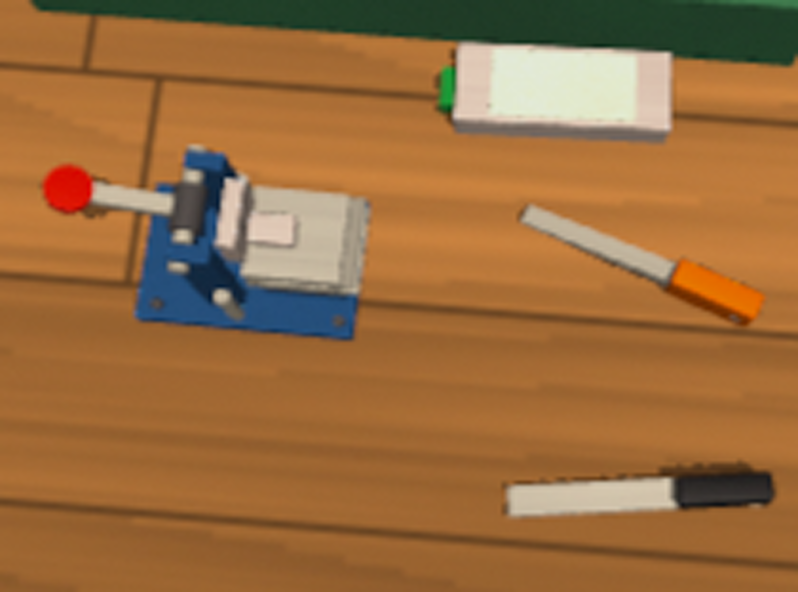

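View pics/side0z.png

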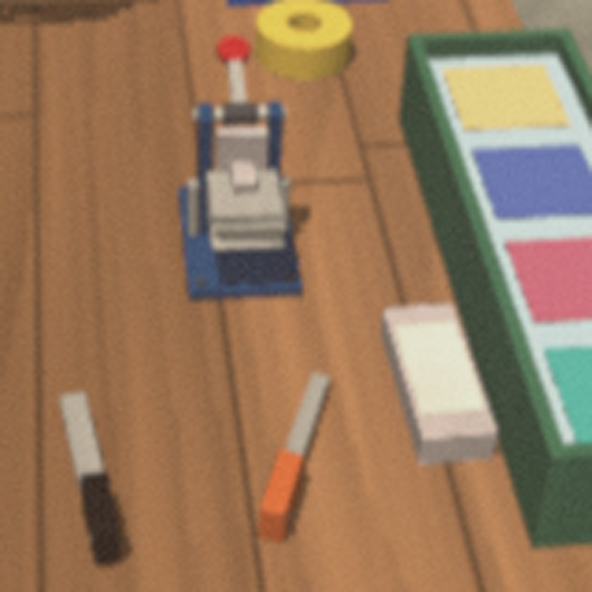

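The side view shows the clamp at about (325,180), with its mouth facing the camera and the lever behind. The orange gauge is at (338,254) and the black spare at (285,258). In the top view the pad is at (213,181), the gauge tip at (332,188), and its handle end at (393,212). Next I fit the poses from both views.

```bash
cat > h.py <<'E'
import numpy as np
from scipy.optimize import least_squares
def proj(p,P):
    T=np.linalg.inv(np.array(p["cam_to_world"]));q=np.atleast_2d(P)@T[:3,:3].T+T[:3,3]
    return np.c_[p["fx"]*q[:,0]/q[:,2]+p["cx"],p["fy"]*q[:,1]/q[:,2]+p["cy"]]
def pose(v,P,z=0):
    c,s=np.cos(v[2]),np.sin(v[2]);P=np.atleast_2d(P)/1000.
    return np.c_[v[0]+c*P[:,0]-s*P[:,1],v[1]+s*P[:,0]+c*P[:,1],P[:,2]+z]
def fit(obs,x0):
    f=lambda v:np.concatenate([(proj(p,pose(v,P))[0]-uv) for p,P,uv in obs])
    r=least_squares(f,x0,loss="soft_l1");return r.x,f(r.x).reshape(-1,2)
E
python3 - <<'E'
from h import *
from workcell import ctrl
t=ctrl.snapshot("top");s=ctrl.snapshot("side")
T=lambda u,v:np.array([195+u/3.8,130+v/3.7]);S=lambda u,v:np.array([260+u/3.7,130+v/3.7])
h=70*np.array([np.cos(.3),np.sin(.3)])
pad=[50+h[0],0,155]
obs=[(t,pad,T(68,190)),(s,pad,S(233,47)),
(t,[-45,50,12],T(352,330)),(t,[105,50,12],T(138,312)),
(s,[-45,50,12],S(190,292)),(s,[-45,-50,12],S(300,288)),
(t,[-52,-30,97],T(370,200)),(t,[-52,30,97],T(358,292)),
(s,[-52,30,92],S(212,235)),(s,[-52,-30,92],S(286,232))]
v,r=fit(obs,[.5,.25,1.57]);print("stand",v.round(4));print(r.round(1))
for n,P in [("pad",pad),("anvil",[-42,0,71]),("mouth",[-52,0,71])]: print(n,pose(v,P).round(4))
print(v.tolist())
obs=[(t,[141,0,12],T(523,213)),(t,[-31,-10,36],T(763,293)),(t,[-31,10,36],T(748,322)),
(t,[31,10,36],T(668,286)),(t,[31,-10,36],T(684,258)),
(s,[141,0,12],S(320,376)),(s,[-31,10,36],S(260,515)),(s,[-31,-10,36],S(284,515)),(s,[31,10,36],S(280,452)),(s,[31,-10,36],S(304,455))]
v,r=fit(obs,[.52,0,1.2]);print("gauge",v.round(4));print(r.round(1));print(pose(v,[[141,0,10],[0,0,30]]).round(4))
E
```

```text
stand [0.5988 0.1095 1.5504]
[[ 0.6 -1.6]
 [-0.4  0.6]
 [ 0.8  1.7]
 [-0.5  0.8]
 [-1.1  0.6]
 [ 0.3  0.5]
 [-0.2 -2.2]
 [-0.1 -2.9]
 [-0.4 -2.3]
 [-0.9 -2.1]]
pad [[0.6011 0.2264 0.155 ]]
anvil [[0.5979 0.0675 0.071 ]]
mouth [[0.5977 0.0575 0.071 ]]
[0.5987663800939754, 0.1095170428671714, 1.5504384596218566]
gauge [ 0.5976 -0.1741  1.2114]
[[ 0.5 -0.4]
 [ 1.1 -0.2]
 [ 2.  -1. ]
 [ 0.4 -1.5]
 [-0.7 -0.9]
 [-0.6 -0.2]
 [-1.3 -1.6]
 [-0.5 -0. ]
 [-1.3 -0.9]
 [-0.8 -0.3]]
[[ 0.6472 -0.0421  0.01  ]
 [ 0.5976 -0.1741  0.03  ]]
```

```bash
python3 - <<'E'
from h import *
from workcell import ctrl
t=ctrl.snapshot("top");s=ctrl.snapshot("side")
def ray(p,u,v,z):
    M=np.array(p["cam_to_world"]);d=M[:3,:3]@[(u-p["cx"])/p["fx"],(v-p["cy"])/p["fy"],1];return (M[:3,3]+d*(z-M[2,3])/d[2]).round(3)
for uv in [(241,132),(303,130)]: print("drawer base",ray(s,*uv,0))
for z in(.1,.15,.2,.25):print(z,ray(s,234,82,z),ray(s,301,80,z),ray(s,236,67,z))
print("tape",ray(s,342,140,.03),"blue bin",ray(s,342,112,.06), "driver", ray(s,380,232,.03))
print(ctrl.state()["time_s"])
E
```

```text
drawer base [0.307 0.572 0.   ]
drawer base [0.559 0.57  0.   ]
0.1 [0.277 0.821 0.1  ] [0.568 0.824 0.1  ] [0.278 0.979 0.1  ]
0.15 [0.289 0.713 0.15 ] [0.561 0.716 0.15 ] [0.289 0.861 0.15 ]
0.2 [0.3   0.604 0.2  ] [0.555 0.607 0.2  ] [0.301 0.743 0.2  ]
0.25 [0.312 0.496 0.25 ] [0.549 0.499 0.25 ] [0.312 0.625 0.25 ]
tape [0.7   0.437 0.03 ] blue bin [0.721 0.6   0.06 ] driver [ 0.744 -0.071  0.03 ]
1.3
```

Call:
step_arm(moves=[[[3.4, -5, 0, 0, 0, -0.15, 0], [3.4, -5, 0, 0, 0, -0.15, 0], [3.4, -5, 0, 0, 0, -0.15, 0], [3.4, -5, 0, 0, 0, -0.15, 0], [5, -2.9, 0, 0, 0, -0.15, 0]]], force=50)

```text
time_s: 1.92
position: [0.3508, 0.3714, 0.2227]
orientation: [3.024, 0.85, -0.003]
force: [-0.3, 1.2, 0.7]
gripper_width: 0.522
```

Call:
step_arm(moves=[[[5, -2.9, 0, 0, 0, -0.15, 0], [5, -2.9, 0, 0, 0, -0.15, 0], [5, -2.9, 0, 0, 0, -0.15, 0], [5, -2.9, 0, 0, 0, -0.15, 0], [5, -2.9, 0, 0, 0, -0.15, 0]]])

```text
time_s: 2.55
position: [0.603, 0.2276, 0.2226]
orientation: [-3.125, 0.317, -0.0]
force: [1.0, 0.9, -1.3]
gripper_width: 0.018
```

Call:
step_arm(moves=[[[0, 0, -2, 0, 0, 0, 0], [0, 0, 0, 0, 0, 0, 0]]])

```text
time_s: 2.8
position: [0.6003, 0.2278, 0.2007]
orientation: [3.125, -0.311, -0.007]
force: [-0.9, -0.4, -0.7]
gripper_width: 0.002
```

Call:
step_arm(moves=[[[0, 0, -4, 0, 0, 0, 0], [0, 0, -1.5, 0, 0, 0, 0], [0, 0, -1.5, 0, 0, 0, 0], [0, 0, -1.2, 0, 0, 0, 0]]])

```text
time_s: 3.3
position: [0.6012, 0.2293, 0.1209]
orientation: [-3.127, 0.307, -0.001]
force: [-1.0, -1.4, 3.3]
gripper_width: 0.005
```

```bash
python3 - <<'E'
from workcell import ctrl
import cv2
p=ctrl.snapshot("side");cv2.imwrite("pics/side1z.png",cv2.resize(p["img"][90:230,240:400,::-1],None,fx=4,fy=4,interpolation=cv2.INTER_CUBIC))
s=ctrl.state();print(s["position"],s["force"])
E
```

```text
[0.60090343 0.22876395 0.11925661] [1.08916234 1.89836167 2.16974237]
```

View pics/side1z.png

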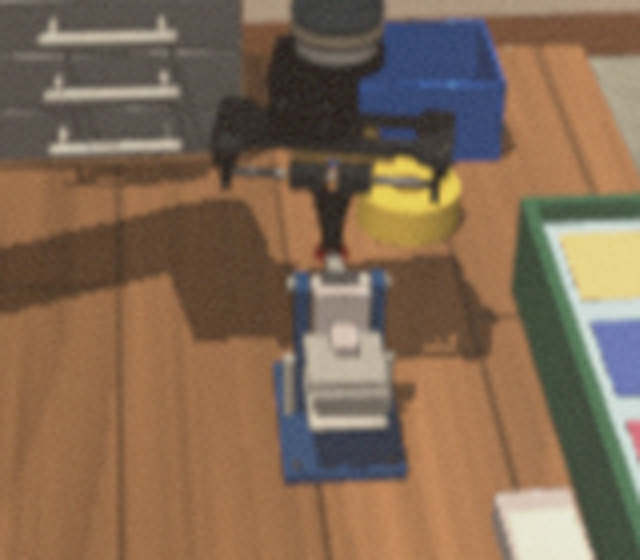

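The fingertips are on the red pad (zoom 330,250) and the jaw has visibly risen. I keep going to the stop.

Call:
step_arm(moves=[[[0, 0, -0.5, 0, 0, 0, 0], [0, 0, -0.2, 0, 0, 0, 0]]])

```text
time_s: 3.6
position: [0.6015, 0.2286, 0.1169]
orientation: [3.126, -0.308, 0.001]
force: [-6.9, -1.4, 23.8]
gripper_width: 0.004
```

Call:
step_arm(moves=[[[0, 0, -0.3, 0, 0, 0, 0], [0, 0, 0, 0, 0, 0, 0]]])

```text
time_s: 3.85
position: [0.6016, 0.2286, 0.1167]
orientation: [3.126, -0.308, 0.003]
force: [-9.6, -1.2, 28.7]
gripper_width: 0.009
```

Call:
step_arm(moves=[[[0, 0, 4.5, 0, 0, 0, 0], [0, 0, 4.5, 0, 0, 0, 0], [0, -5.7, 0, 0, 0, 0, 5], [0, -5.7, 0, 0, 0, -0.163, 5], [0, -5.7, 0, 0, 0, 0, 5]]])

```text
time_s: 4.47
position: [0.6017, 0.0558, 0.201]
orientation: [3.09, -0.562, 0.003]
force: [-0.1, 0.1, -0.5]
gripper_width: 0.264
```

Call:
step_arm(moves=[[[0, -5.7, -1, 0, 0, 0, 5], [0, -5.7, -1, 0, 0, 0, 5], [0, -5.7, -1, 0, 0, 0, 5], [0, -5.7, -2, 0, 0, 0, 5], [0, 0, -2, 0, 0, 0, 5]]])

```text
time_s: 5.1
position: [0.6021, -0.1762, 0.1304]
orientation: [3.087, -0.571, 0.006]
force: [0.0, 0.9, 0.5]
gripper_width: 0.573
```

```bash
python3 - <<'E'
from workcell import ctrl
import cv2
for n,(a,b,c,d) in(("side",(130,290,260,420)),("top",(130,290,195,405))):
    p=ctrl.snapshot(n);cv2.imwrite(f"pics/{n}2z.png",cv2.resize(p["img"][a:b,c:d,::-1],None,fx=3.7,fy=3.7,interpolation=cv2.INTER_CUBIC))
s=ctrl.state();print(s["position"],s["orientation"],s["force"])
E
```

```text
[ 0.59950362 -0.17140568  0.12822001] [-3.08925648  0.56610021  0.00729654] [-0.2308694  -0.23276525 -0.26486316]
```

View pics/side2z.png

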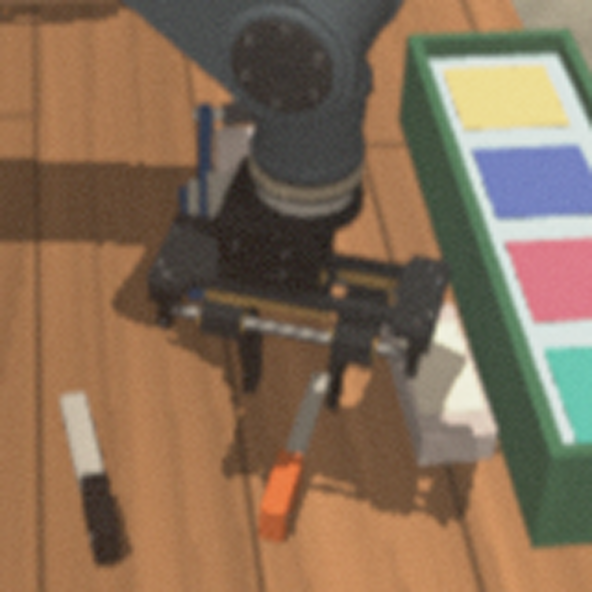

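View pics/top2z.png

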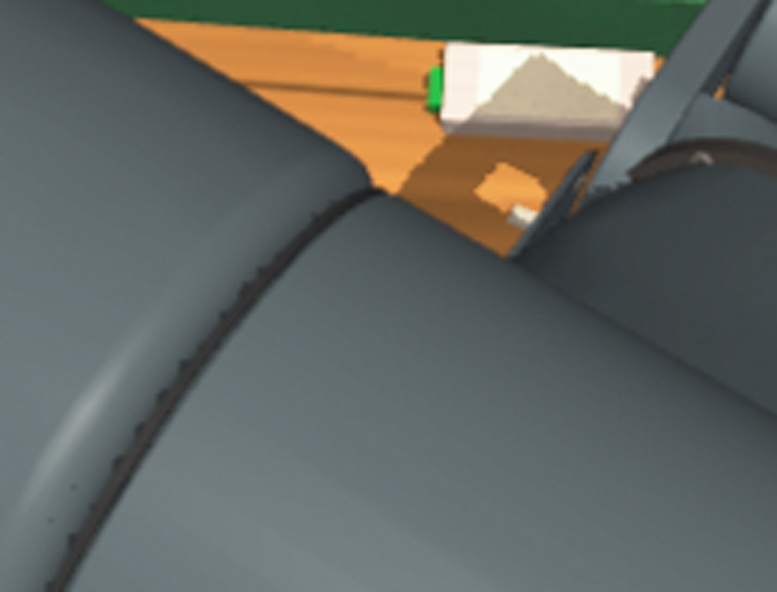

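The side view shows the lever side partly hidden. The fingers straddle the gauge line, with the handle at zoom (280,500). I line up and descend.

Call:
step_arm(moves=[[[-0.2, -0.2, -5, 0, 0, 0, 5], [0, 0, -4, 0, 0, 0, 5], [0, 0, 0, 0, 0, 0, 5]]])

```text
time_s: 5.58
position: [0.5973, -0.1706, 0.0384]
orientation: [-3.09, 0.56, 0.01]
force: [-0.6, 0.2, -0.8]
gripper_width: 0.574
```

```bash
python3 - <<'E'
from workcell import ctrl
import cv2
for n,(a,b,c,d) in(("side",(200,300,290,410)),):
  for k in range(3):
    p=ctrl.snapshot(n);s=ctrl.state();print(s["position"],s["orientation"])
  cv2.imwrite(f"pics/{n}3z.png",cv2.resize(p["img"][a:b,c:d,::-1],None,fx=6,fy=6,interpolation=cv2.INTER_CUBIC))
E
```

```text
[ 0.59906229 -0.17145743  0.04035748] [-3.09082241e+00  5.60521378e-01  2.75500553e-03]
[ 0.60030773 -0.17210469  0.04176943] [ 3.09059555e+00 -5.60640629e-01  2.46559665e-03]
[ 0.60096028 -0.17250904  0.0425777 ] [ 3.09004514 -0.56083462  0.00554423]
```

View pics/side3z.png

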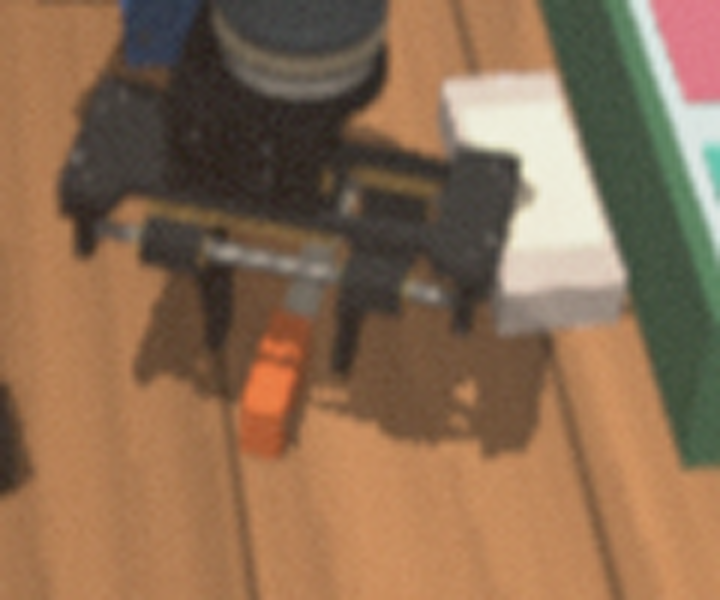

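Call:
step_arm(moves=[[[-0.2, -0.2, -2.5, 0, 0, 0, 5], [0, 0, -0.6, 0, 0, 0, 5], [0, 0, 0, 0, 0, 0, 5], [0, 0, 0, 0, 0, 0, 5], [0, 0, 0, 0, 0, 0, 5]]])

```text
time_s: 6.35
position: [0.5979, -0.1745, 0.0104]
orientation: [3.09, -0.562, 0.002]
force: [0.2, -0.6, -0.0]
gripper_width: 0.578
```

```bash
python3 - <<'E'
from workcell import ctrl
import cv2
p=ctrl.snapshot("side");s=ctrl.state();print(s["position"],s["orientation"],s["force"])
cv2.imwrite(f"pics/side4z.png",cv2.resize(p["img"][200:300,290:410,::-1],None,fx=6,fy=6,interpolation=cv2.INTER_CUBIC))
E
```

```text
[ 0.59777297 -0.17443833  0.01024397] [ 3.09054254e+00 -5.62294123e-01  1.77189704e-03] [-0.02660196  0.35876983 -0.13488617]
```

View pics/side4z.png

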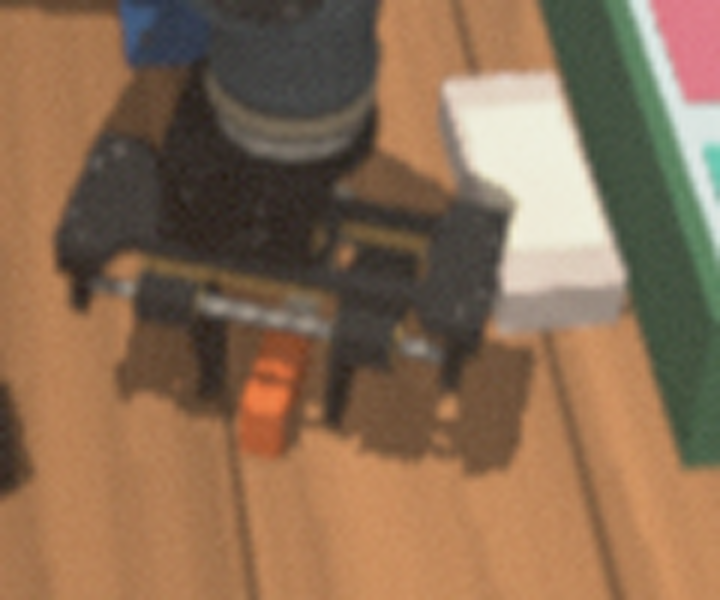

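Centred over the handle; I go down a little and grip.

Call:
step_arm(moves=[[[0, 0, -0.5, 0, 0, 0, 5], [0, 0, 0, 0, 0, 0, 3], [0, 0, 0, 0, 0, 0, 1], [0, 0, 0, 0, 0, 0, 1], [0, 0, 0, 0, 0, 0, 1]]], force=55)

```text
time_s: 7.02
position: [0.5975, -0.1744, 0.0046]
orientation: [3.091, -0.562, 0.001]
force: [-0.9, 0.2, -0.2]
gripper_width: 0.223
```

Call:
step_arm(moves=[[[0, 0, 0, 0, 0, 0, 0.5], [0, 0, 0, 0, 0, 0, 0.5], [0, 0, 0, 0, 0, 0, 0.5]]])

```text
time_s: 7.4
position: [0.5975, -0.1744, 0.0046]
orientation: [3.091, -0.562, 0.001]
force: [0.8, 0.2, -0.4]
gripper_width: 0.225
```

Call:
step_arm(moves=[[[0, 0, 3.5, 0, 0, 0, 0.5], [0, 0, 4, 0, 0, 0, 0.5], [0, 2, 0, 0, 0, 0.17, 0.5], [-0.3, 2, 0, 0, 0, 0.17, 0.5], [0, 0, 0, 0, 0, 0, 0.5]]])

```text
time_s: 8.02
position: [0.5932, -0.1327, 0.0792]
orientation: [-3.14, 0.031, 0.004]
force: [0.0, 0.3, -1.4]
gripper_width: 0.223
```

Call:
step_arm(moves=[[[0, 0, 0, 0, 0, 0, 0.5], [0, 0, 0, 0, 0, 0, 0.5]]])

```text
time_s: 8.28
position: [0.5946, -0.1352, 0.0794]
orientation: [3.141, -0.035, 0.0]
force: [-0.3, -0.1, -1.4]
gripper_width: 0.225
```

```bash
python3 - <<'E'
from workcell import ctrl
import cv2
p=ctrl.snapshot("side");s=ctrl.state();print(s["position"],s["orientation"],s["force"],s["gripper_width"])
cv2.imwrite(f"pics/side5z.png",cv2.resize(p["img"][150:290,270:400,::-1],None,fx=4.2,fy=4.2,interpolation=cv2.INTER_CUBIC))
p=ctrl.snapshot("top")
cv2.imwrite(f"pics/top5z.png",cv2.resize(p["img"][130:280,200:400,::-1],None,fx=4,fy=4,interpolation=cv2.INTER_CUBIC))
E
```

```text
[ 0.59451564 -0.13513964  0.07940499] [ 3.14119431e+00 -3.43627311e-02  2.58511843e-04] [ 0.33643405  0.82842827 -1.16888694] 0.22503773895297846
```

View pics/side5z.png

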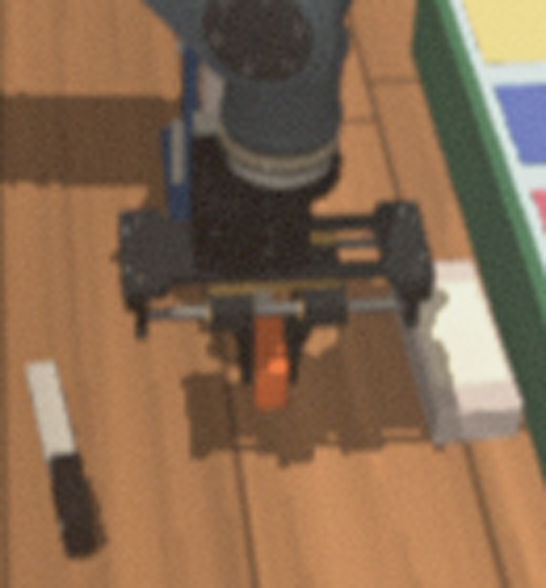

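View pics/top5z.png

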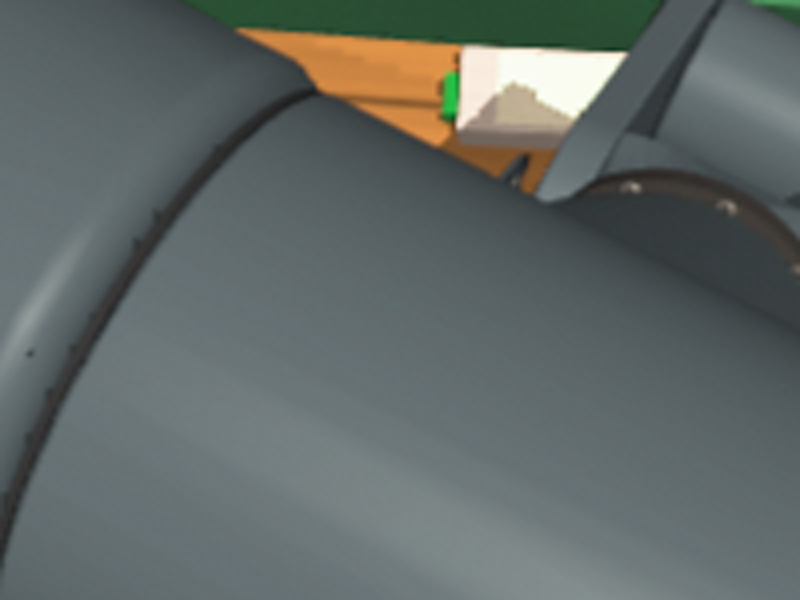

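Call:
step_arm(moves=[[[0, 2, -1.1, 0, 0, 0, 0.5], [0, 1.5, 0, 0, 0, 0, 0.5], [0, 0, 0, 0, 0, 0, 0.5], [0, 0, 0, 0, 0, 0, 0.5], [0, 0, 0, 0, 0, 0, 0.5]]])

```text
time_s: 9.0
position: [0.5947, -0.0996, 0.0688]
orientation: [3.141, -0.032, 0.001]
force: [-0.0, 0.6, -1.9]
gripper_width: 0.226
```

```bash
python3 - <<'E'
from workcell import ctrl
import cv2
p=ctrl.snapshot("side");s=ctrl.state();print(s["position"],s["orientation"],s["force"],s["moment"],s["gripper_width"])
cv2.imwrite(f"pics/side6z.png",cv2.resize(p["img"][120:290,270:400,::-1],None,fx=3.5,fy=3.5,interpolation=cv2.INTER_CUBIC))
E
```

```text
[ 0.59464634 -0.09972545  0.06881526] [ 3.14108588e+00 -3.20306749e-02  1.13335501e-03] [ 0.57463781  0.19275454 -1.22678312] [-0.1774417   0.00941252  0.03632732] 0.22480525620697658
```

View pics/side6z.png

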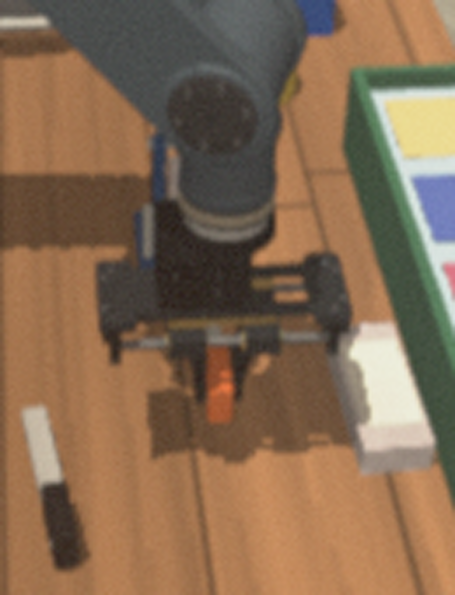

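Call:
step_arm(moves=[[[0, 1, 0, 0, 0, 0, 0.5], [0, 1, 0, 0, 0, 0, 0.5], [0.1, 1, 0, 0, 0, 0, 0.5], [0, 0.5, 0, 0, 0, 0, 0.5], [0, 0, 0, 0, 0, 0, 0.5]]])

```text
time_s: 9.68
position: [0.5953, -0.0636, 0.0685]
orientation: [3.141, -0.03, -0.0]
force: [-0.6, 0.3, -1.5]
gripper_width: 0.229
```

Call:
step_arm(moves=[[[0, 0, -0.1, 0, 0, 0, 0.5], [0, 0, 0, 0, 0, 0, 0.5]]])

```text
time_s: 9.93
position: [0.5953, -0.0646, 0.0674]
orientation: [3.141, -0.032, -0.0]
force: [-0.3, 0.9, -1.3]
gripper_width: 0.23
```

Call:
step_arm(moves=[[[0, 0, -0.1, 0, 0, 0, 0.5], [0, 0, 0, 0, 0, 0, 0.5]]])

```text
time_s: 10.18
position: [0.5952, -0.0645, 0.0664]
orientation: [-3.141, 0.032, 0.0]
force: [-0.3, -0.6, -1.5]
gripper_width: 0.224
```

Call:
step_arm(moves=[[[0, 0, -0.1, 0, 0, 0, 0.5], [0, 0, 0, 0, 0, 0, 0.5]]])

```text
time_s: 10.42
position: [0.5954, -0.0644, 0.0656]
orientation: [3.141, -0.031, 0.0]
force: [0.7, -0.9, -0.3]
gripper_width: 0.226
```

```bash
python3 - <<'E'
from workcell import ctrl
s=ctrl.state();print(s["position"],s["orientation"],s["force"],s["moment"])
E
```

```text
[ 0.59542485 -0.06440932  0.06557918] [ 3.14133198e+00 -3.14912559e-02  2.30606740e-04] [ 0.73344264 -0.91454611 -0.27236308] [-0.14097823  0.02763417  0.00805061]
```

Call:
step_arm(moves=[[[0, 0, -0.1, 0, 0, 0, 0.5], [0, 0, 0, 0, 0, 0, 0.5]]])

```text
time_s: 10.68
position: [0.5956, -0.0644, 0.0648]
orientation: [3.141, -0.032, 0.001]
force: [-0.5, -1.0, 1.2]
gripper_width: 0.226
```

```bash
python3 - <<'E'
from workcell import ctrl
s=ctrl.state();print(s["position"],s["orientation"],s["force"],s["moment"])
E
```

```text
[ 0.59555089 -0.06441491  0.06483749] [ 3.14136633e+00 -3.15940432e-02  7.12128367e-04] [-0.46251813 -0.97244299  1.1704283 ] [0.0496841  0.11376442 0.06237071]
```

Call:
step_arm(moves=[[[0, 0, 0.05, 0, 0, 0, 0.5], [0, 0.8, 0, 0, 0, 0, 0.5], [0, 0.8, 0, 0, 0, 0, 0.5], [0, 0.7, 0, 0, 0, 0, 0.5], [0, 0, 0, 0, 0, 0, 0.5]]])

```text
time_s: 11.3
position: [0.5952, -0.0398, 0.065]
orientation: [-3.14, 0.031, 0.0]
force: [0.2, 1.5, 2.3]
gripper_width: 0.23
```

```bash
python3 - <<'E'
from workcell import ctrl
import cv2
p=ctrl.snapshot("side");s=ctrl.state();print(s["position"],s["orientation"],s["force"],s["moment"],s["gripper_width"])
cv2.imwrite(f"pics/side7z.png",cv2.resize(p["img"][120:290,270:400,::-1],None,fx=3.5,fy=3.5,interpolation=cv2.INTER_CUBIC))
E
```

```text
[ 0.5951695  -0.04006211  0.06496674] [-3.14022899e+00  3.09282580e-02  6.08202136e-04] [0.62101256 2.09987732 0.85430547] [ 0.41112195  0.02755901 -0.06641365] 0.22556945256896363
```

View pics/side7z.png

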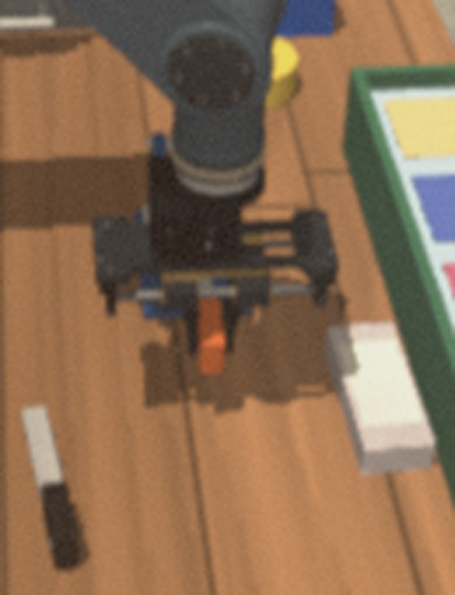

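Call:
step_arm(moves=[[[0, 0, 0.06, 0, 0, 0, 0.5], [0, 0, 0, 0, 0, 0, 0.5], [0, 0, 0, 0, 0, 0, 0.5]]])

```text
time_s: 11.72
position: [0.5951, -0.0414, 0.0655]
orientation: [-3.141, 0.032, 0.001]
force: [0.3, 1.0, -0.4]
gripper_width: 0.228
```

```bash
python3 - <<'E'
from workcell import ctrl
import numpy as np
L=[]
for k in range(4):
    ctrl.snapshot("side");s=ctrl.state();L.append(np.r_[s["position"],s["orientation"],s["force"],s["moment"]])
print(np.round(L,4))
E
```

```text
[[ 5.9510e-01 -4.1500e-02  6.5500e-02 -3.1414e+00  3.1700e-02  1.0000e-03
  -7.4550e-01  6.5830e-01 -1.0640e-01  9.0800e-02  6.2700e-02  2.2200e-02]
 [ 5.9510e-01 -4.1400e-02  6.5500e-02 -3.1414e+00  3.1500e-02  8.0000e-04
  -1.0940e-01  9.0380e-01 -1.1931e+00  8.4000e-02  1.3080e-01  3.7200e-02]
 [ 5.9510e-01 -4.1400e-02  6.5500e-02  3.1414e+00 -3.1400e-02 -8.0000e-04
  -3.2780e-01  5.9330e-01 -7.0690e-01  4.7800e-02  9.1100e-02  3.0600e-02]
 [ 5.9510e-01 -4.1400e-02  6.5500e-02  3.1414e+00 -3.1400e-02 -7.0000e-04
  -8.0310e-01  5.1680e-01 -1.1171e+00  9.8100e-02  1.0010e-01  3.9500e-02]]
```

Call:
step_arm(moves=[[[0, 0.5, 0, 0, 0, 0, 0.5], [0, 0.3, 0, 0, 0, 0, 0.5], [0, 0, 0, 0, 0, 0, 0.5]]])

```text
time_s: 12.3
position: [0.5953, -0.0328, 0.0656]
orientation: [-3.141, 0.031, 0.0]
force: [0.5, 0.8, -1.4]
gripper_width: 0.224
```

Call:
step_arm(moves=[[[0, 0.3, 0, 0, 0, 0, 0.5], [0, 0, 0, 0, 0, 0, 0.5]]])

```text
time_s: 12.55
position: [0.5953, -0.03, 0.0656]
orientation: [-3.141, 0.031, 0.0]
force: [0.1, 0.4, -1.0]
gripper_width: 0.223
```

Call:
step_arm(moves=[[[0, 0.3, 0, 0, 0, 0, 0.5], [0, 0, 0, 0, 0, 0, 0.5]]])

```text
time_s: 12.8
position: [0.5953, -0.027, 0.0656]
orientation: [-3.141, 0.031, 0.0]
force: [0.1, 0.0, -0.0]
gripper_width: 0.222
```

Call:
step_arm(moves=[[[0, 0.3, 0, 0, 0, 0, 0.5], [0, 0, 0, 0, 0, 0, 0.5]]])

```text
time_s: 13.05
position: [0.5953, -0.024, 0.0656]
orientation: [-3.141, 0.031, 0.0]
force: [-0.1, 0.4, -2.0]
gripper_width: 0.226
```

```bash
cat > m.py <<'E'
from workcell import ctrl
import numpy as np
L=[]
for k in range(3):
    ctrl.snapshot("side");s=ctrl.state();L.append(np.r_[s["position"],s["orientation"],s["force"],s["moment"]])
print(np.round(np.mean(L,0)[[0,1,2,6,7,8,9,10,11]],4),s["orientation"],s["time_s"])
E
python3 m.py
```

```text
[ 0.5953 -0.0241  0.0656  0.2061  0.2056 -1.0778  0.0234  0.052   0.0126] [-3.14119189e+00  3.15253183e-02  1.80452655e-04] 13.2
```

Call:
step_arm(moves=[[[0, 0.3, 0, 0, 0, 0, 0.5], [0, 0, 0, 0, 0, 0, 0.5]]])

```text
time_s: 13.45
position: [0.5956, -0.0224, 0.0657]
orientation: [3.14, -0.03, 0.001]
force: [1.1, -5.2, -2.3]
gripper_width: 0.228
```

```bash
python3 m.py
```

```text
[ 0.5955 -0.0224  0.0656 -0.0214 -5.4732 -2.3803 -0.8596  0.0785  0.0213] [ 3.13985239e+00 -3.07137655e-02  4.52220504e-04] 13.6
```

The jaw is touching: drag is about 5.5 N. I lower slightly so the blade sits firmly on the anvil, then push a bit more.

Call:
step_arm(moves=[[[0, 0, -0.08, 0, 0, 0, 0.5], [0, 0.2, 0, 0, 0, 0, 0.5], [0, 0, 0, 0, 0, 0, 0.5]]])

```text
time_s: 13.98
position: [0.5959, -0.0211, 0.0652]
orientation: [3.139, -0.03, 0.002]
force: [-0.3, -7.9, 0.0]
gripper_width: 0.226
```

```bash
python3 m.py
```

```text
[ 0.5959 -0.0211  0.0652 -0.1151 -7.6263  0.0129 -1.1455  0.1477  0.0776] [ 3.13884666e+00 -3.01312862e-02  1.67593004e-03] 14.125
```

Call:
step_arm(moves=[[[0, 0.3, 0, 0, 0, 0, 0.5], [0, 0, 0, 0, 0, 0, 0.5]]])

```text
time_s: 14.38
position: [0.5961, -0.0188, 0.0653]
orientation: [3.138, -0.03, 0.003]
force: [-1.2, -10.0, -0.0]
gripper_width: 0.225
```

```bash
python3 m.py
```

```text
[  0.5961  -0.0188   0.0653  -0.1237 -10.2495  -0.1267  -1.4896   0.1673
   0.0881] [ 3.13772392e+00 -2.98217299e-02  2.53247311e-03] 14.525
```

Call:
step_arm(moves=[[[0, 0.2, 0, 0, 0, 0, 0.5], [0, 0.3, 0, 0, 0, 0, 0.5], [0, 0, 0, 0, 0, 0, 0.5]]])

```text
time_s: 14.9
position: [0.5964, -0.0141, 0.0653]
orientation: [3.137, -0.03, 0.003]
force: [-1.0, -12.0, -0.4]
gripper_width: 0.225
```

```bash
python3 m.py
```

```text
[ 5.9640e-01 -1.4100e-02  6.5300e-02 -2.8790e-01 -1.1438e+01 -6.6560e-01
 -1.5779e+00  9.8400e-02 -7.8000e-03] [ 3.13742753 -0.03022212  0.0032897 ] 15.05
```

Call:
step_arm(moves=[[[0, 0.3, 0, 0, 0, 0, 0.5], [0, 0, 0, 0, 0, 0, 0.5]]])

```text
time_s: 15.3
position: [0.5964, -0.0111, 0.0653]
orientation: [3.137, -0.03, 0.004]
force: [-0.0, -10.4, -0.7]
gripper_width: 0.226
```

```bash
python3 m.py;  python3 - <<'E'
from workcell import ctrl
import cv2
p=ctrl.snapshot("side")
cv2.imwrite(f"pics/side8.png",p["img"][:,:,::-1]);cv2.imwrite(f"pics/side8z.png",cv2.resize(p["img"][120:270,270:400,::-1],None,fx=4,fy=4,interpolation=cv2.INTER_CUBIC))
for t in["spare","jar","screwdriver","driver"]:
    r=ctrl.spot_in(p,t); print(t,[(round(d["p"],2),[round(a*b,1) for a,b in zip(d["bbox"],(640,400,640,400))]) for d in r[:2]])
p=ctrl.snapshot("top")
cv2.imwrite(f"pics/top8.png",p["img"][:,:,::-1])
E
```

```text
[  0.5965  -0.0111   0.0653  -0.199  -10.775   -0.3335  -1.5925   0.0568
  -0.014 ] [ 3.13747237 -0.0302649   0.00357253] 15.45
spare [(0.6, [285.2, 262.8, 13.3, 42.4]), (0.19, [327.0, 209.4, 6.4, 14.5])]
jar [(0.92, [356.4, 325.0, 30.9, 39.5])]
screwdriver [(0.66, [263.2, 335.3, 79.8, 13.0])]
driver [(0.97, [377.9, 231.4, 30.7, 43.4])]
```

View pics/side8z.png

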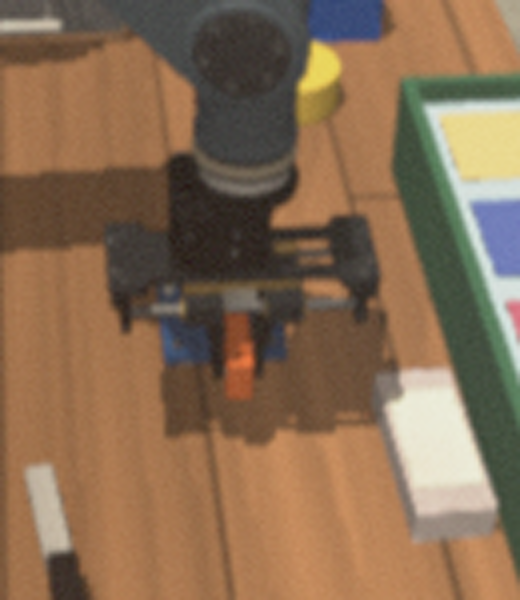

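View pics/top8.png

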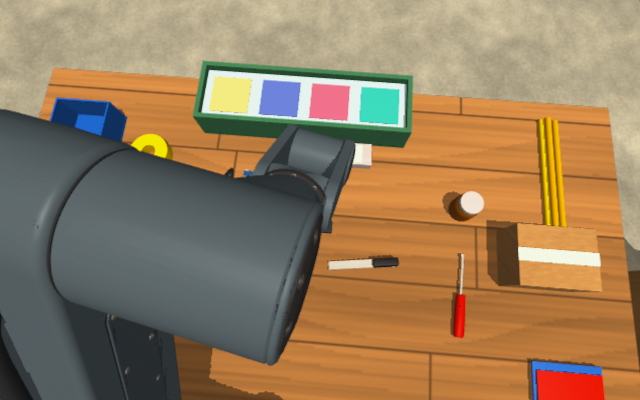

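```bash
python3 - <<'E'
from h import *
from workcell import ctrl
import cv2
s=ctrl.snapshot("side");st=ctrl.state();print(st["position"],st["force"],st["time_s"])
c=[[x,y,z] for x in(-31,31) for y in(-10,10) for z in(0,36)]
v=[st["position"][0],st["position"][1],1.5515]
uv=proj(s,pose(v,c,st["position"][2]-.0046))
im=cv2.resize(s["img"][170:250,290:370,::-1],None,fx=7,fy=7,interpolation=cv2.INTER_CUBIC)
q=(uv-[290,170]+.5)*7
for i in range(8):
  for j in range(i):
    if sum(a!=b for a,b in zip(c[i],c[j]))==1: cv2.line(im,tuple(q[i].astype(int)),tuple(q[j].astype(int)),(0,255,0),1)
cv2.imwrite("pics/ov.png",im)
E
```

```text
[ 0.59647368 -0.01106315  0.06528371] [ -1.01717959 -10.45977227  -0.52396601] 15.8
```

View pics/ov.png

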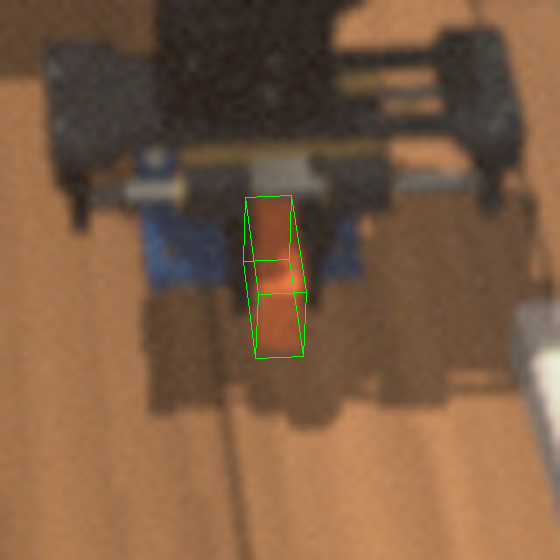

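```bash
python3 -c "
from workcell import ctrl
print(ctrl.sign_off()); s=ctrl.state(); print(s['time_s'],s['position'],s['force'])"
```

```text
the job is handed in; nothing more can be done
None
the job is handed in; nothing more can be done
```

I did all the steps and handed the job in at about 15.9 s with the blade still gripped in the mouth. The hand-in reports no verdict.

- **Lever:** I pressed the pad until it stopped moving, with the force rising to 24–29 N, then let go. I never saw the lever back at rest because the arm hid it. The jaw only touched the blade where a closed jaw should.
- **Blade:** I gripped the orange handle with 55 N, lifted it, turned it to the clamp's axis and slid it in along the anvil. The jaw first touched about 50 mm past the plates' edge. I pushed about 12 mm further, and the drag rose and then levelled off at about 10.5–11 N.
- **Final state:** That levelling-off means the jaw has just begun to lift. I estimate about 0.5 mm, with the tip about 62 mm past the edge. Both figures come from the arm's travel, since the gripper hid the blade and mouth from the cameras.
- **Last checks:** A model of the handle drawn over the last side picture matched it: level, straight and not slipped. The arm was still. The spare, jar, driver and screwdriver looked unmoved. Only the screwdriver's detected box differed from the start, because this time it took in the whole tool instead of just the handle.

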